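Lock the pedal rig and test the brake pedal to its stop

ROBOT

A 6-joint arm with a two-finger parallel gripper is mounted at the origin on the work surface. World frame = base frame: x ahead of the robot, y to its left, z up, the work surface at z = 0. Lengths are in m, angles in rad, forces in N, time in s.
With the tool pointing down it reaches from about 0.325 to 0.85 m from the base axis. Payload 15.5 kg.
Tool frame: the origin (TCP) lies between the finger pads, 19 mm behind the fingertips; this is the grasp point; z points along the fingers, y is the direction in which the jaws open and shut (so a half turn about z gives the same grasp; the last joint's range is limited). The gripper opens to 91 mm and grips with 3 to 60 N. Pads are 32 mm wide; open, the fingers measure 118 mm over their backs; the gripper's body (76 mm by 178 mm) begins 60 mm behind the grasp point.
Start: joints at [-1.272, 0.494, 1.345, -0, 1.302, -0.096], TCP at [0.24, -0.577, 0.233] pointing down, gripper open.
Joint ranges: [-2.91, 2.91], [-0.82, 2.16], [0.22, 2.67], [-1.22, 4.37], [0.12, 2.79], [-3.08, 3.08]. Speed limits (rad/s): [1.89, 1.89, 2.57, 3.01, 3.01, 3.01].

INTERFACE

Orientations are given as a unit quaternion [w, x, y, z].
In Python, from workcell import robot, camera gives the robot as it stands.
- The arm moves only by the shell command python3 -m inch 'ROWS' [FORCE]. ROWS is JSON, a list of rows, each a list of 7 numbers: the turn, a rotation vector about the tool's x, y, z in rad, then the shift along the tool's x, y, z in m, then the opening, from 0 (shut) to 1 (fully open). In form: [[ax, ay, az, tx, ty, tz, jaw], ...]. A call has 1 to 10 rows; each row is the pose to reach, as a shift and turn from the pose measured when the call began, along the tool's axes at that moment; what a row does not reach only later rows make up. A row lasts 1/12 s, in which the tool goes at most 41.7 mm and 7.16 degrees, less where a joint would pass 70% of its speed; a pose out of reach is approached as far as the arm can. A call with a gripper value outside its range is refused whole. The fingers move at their own pace and stop on an object; FORCE is the grip in N (left out, the last holds). Time passes only in rows, so rows that repeat a pose let the fingers close. It gives the time, the measured TCP pose, the force and the opening at its end, in the units of the state.
- robot.observe(): the state, without advancing time (a new reading comes with each control period).
- camera(name): name is "scene" or "side" or "wrist"; returns a dict with "color" (384x512x3 uint8, blue, green, red), "fovy" (degrees; the focal length in pixels is half the picture's height over the tangent of half this angle, whatever the lens; pixels are square), "cx", "cy" (the principal point, pixels), "R" (3x3) and "t" (3): a world point X has camera coordinates R X + t. Camera axes: x right, y down, z forward; pixel columns grow to the right and rows downward; lengths in m; the calibration is good to about 2 mm. The wrist camera is an equidistant fisheye: a pixel r from the principal point sees the ray r / f radians off the axis. A picture is of the moment at which its call begins. There is no depth.
- robot.close_job(): hands the job in, once; it reports no verdict.
The state is a dict: "t": time; "q": joint angles; "joint_velocities": joint speeds; "tau": joint torques, N m; "eef_pos": TCP position; "tcp_rot": TCP orientation; "ft_force": force on the tool from outside, world axes, zero at the start; "wrist_torque": the same for the moment, N m; "opening": finger opening in m.
Only numpy, scipy, OpenCV 4.12 (cv2) and the standard library are available. Lean on these libraries where they do the work, as an engineer would, in place of code of your own. Each camera call takes 0.05 s, during which the arm holds its last target. There are 200 camera calls.

TASK

First swing the test rig's keeper bar shut until it snaps past its spring catch and stays there. Then put the fingertips on the rubber tread under the tube guard, press the pedal gently all the way down until you feel it come up firmly against its stop, hold it against the stop for a good second, and let it come fully back up. Leave the gear, the wrench and the mug where they are, and finish with the bar still shut.

Things in the scene. Friction and masses are not known exactly. Their poses are not given: they have to be found in the camera images.
- rig: The pedal test rig, bolted down: dark steel base plate 240 by 300 mm, 12 mm thick, carrying keeper bar, pedal and tube guard. Origin on the bench surface at pedal mid-width; the plate spans x -115 to 125 mm, y -175 to 125 mm from it. Rig +x points from the pedal's free front edge to its hinge (roughly away from the robot), z up.
- guard_front (a point): Middle of the guard's front crossbar, 252 mm above the bench, rig x -52, y 0. The guard, of 12 mm aluminium tube, has side rails at rig y +-55 mm and crossbars back to x 100 mm, all at that height, on two rear posts; open in front below. It covers the whole pedal: a tool pointing straight down cannot reach the tread, one leaning back to the rig's -x by 28 to 45 degrees can.
- keeper (a joint): Angle of the keeper bar about its vertical pivot, rad: 0 = shut against its end stop (bar along the rig's -y from the pivot), grows as the free end swings to the rig's -x (to the robot), at most 1.0; it stays where left. A sprung roller catch resists from about 0.09 to 0.05 rad (about 8 N at the post); past it the bar is held between 0 and about 0.015 rad.
- keeper_post (a point): Top centre of the upright black round grip post on the bar's free end: 20 mm diameter, grip part 46 to 106 mm above the bench; this point is at 106 mm, 220 mm from the pivot axis. The steel bar below it is 235 mm long, 22 mm wide, its top 36 mm above the bench.
- keeper_pivot (a point): Point on the keeper bar's vertical pivot axis, at the same height as the post's top (106 mm). The pivot is at rig x -75, y 95 mm.
- pedal (a joint): Pedal angle, rad: 0 = up at rest, grows as the pedal is pressed. Its stop is an adjustable bolt under the plate meeting the anvil, set differently each time, anywhere between about 0.21 and 0.35 rad. A spring pushes it up: about 5 to 8 N at press_point over the travel.
- press_point (a point): Where to press: on top of the rubber tread at mid-width, 18 mm behind the pedal's front edge, 112 mm from the hinge axis. At rest 87 mm above the bench; it goes down 23 to 39 mm on an arc about the hinge and moves with the pedal.
- pedal_hinge (a point): Middle of the pedal's hinge axis, which lies along the rig's y at rig x 75 mm, 40 mm above the bench. The steel pedal plate is 130 mm long, 90 mm wide and at rest slopes up 20 degrees (0.35 rad) from the hinge towards the robot.
- tread: The rubber tread on the pedal plate, 70 by 86 mm, 6 mm thick; origin at the centre of its underside, z square to its surface, x towards the hinge. Do not press on it with more than 60 N.
- anvil: Small steel pad 50 by 40 by 10 mm fixed on the base plate beneath the pedal, which the stop bolt meets; origin at the centre of its underside, 12 mm above the bench. It is hidden beneath the pedal and is not to be touched directly.
- gear: Bystander: loose dark steel gear with a stub shaft, 90 mm diameter, 76 mm tall; origin at the centre of its underside. Leave alone.
- wrench: Bystander: loose steel wrench about 190 mm long lying along its x; origin underneath it. Leave alone.
- mug: Bystander: loose white mug 80 mm diameter, 90 mm tall, handle at its +y; origin at the centre of its underside. Leave alone.

How it is judged:
On the way, in this order (a step that is already met when the one before it is completed fails the run):
1. the keeper bar is shut past its catch (value of joint keeper below 0.045 rad), for 0.3 s.
2. with the bar shut, the fingers hold the tread down with the pedal pressed firmly (over 2 N) on its stop for 0.7 s (value of joint keeper below 0.045 rad and value of joint pedal above 0.18 rad and contact force between anvil and anything else above 2 N and contact force between the fingers and tread above 3 N and contact force between the fingers and anvil below 0.5 N), for 0.7 s.
At the end, for the whole second after the job is handed in: The keeper bar is shut in its catch (under 0.045 rad), the pedal is back up (under 0.03 rad), and gear, wrench and mug are within 30 mm of where they stood (value of joint keeper below 0.045 rad and value of joint pedal below 0.03 rad and distance of each of gear, wrench, mug from where it was at the start of the episode below 0.03 m); the robot touches nothing.
It fails at once if the tread is pressed with more than 60 N (contact force between anything else and tread above 60 N).
It fails at once if a bystander (gear, wrench or mug) is moved by more than 30 mm (distance of any of gear, wrench, mug from where it was at the start of the episode above 0.03 m).
It also fails if it takes over 58 s, if anything falls off the work surface, if the arm or the gripper's body presses on something with over 40 N, if the wrist force passes 120 N, or if a joint passes its speed limit or range.

## Working session

There is one attempt and no reset: what is moved stays moved. The work goes in short steps, Python scripts to look and compute and a shell command to move; the robot and the scene stay as the last step left them, time stands still between calls to the robot, and variables do not carry over. Pictures are saved under pics/ and viewed, about 8 in all and at most 12, crops included, and the job is handed in when it is done.

```bash
mkdir -p pics; ls
python3 - <<'E'
from workcell import robot,camera
import cv2,numpy as np
s=robot.observe();print(s)
ims=[]
for n in("scene","side"):
    c=camera(n);cv2.imwrite(f"pics/{n}0.png",cv2.resize(c["color"],(800,600)));print(n,c["fovy"],c["cx"],c["cy"],c["R"],c["t"])
E
```

```text
pics
{'t': 0.0, 'q': array([-1.27150515e+00,  4.94232412e-01,  1.34615047e+00,  2.52123916e-05,
        1.30248404e+00, -9.54945793e-02]), 'joint_velocities': array([ 0.00033227,  0.00068083, -0.00010537,  0.00157053,  0.00201005,
        0.00136369]), 'tau': array([-5.56097933e-03, -8.78846240e+01, -3.81851792e+01,  7.02366116e-02,
        5.33783343e-02, -1.14313689e-04]), 'eef_pos': array([ 0.24028736, -0.57656944,  0.23210109]), 'tcp_rot': array([-6.35067382e-04,  9.80581660e-01,  1.96110180e-01, -5.27208158e-05]), 'ft_force': array([-0.28233597,  0.47034677,  0.18196011]), 'wrist_torque': array([ 0.01059901,  0.01751674, -0.00810849]), 'opening': 0.09094352908720048}
scene 53.83333657830458 259.70919730623933 190.28028473525214 [[ 0.8444548   0.5356087  -0.00440708]
 [ 0.35812202 -0.57070481 -0.73894833]
 [-0.3983023   0.62243019 -0.67374768]] [-0.4821756  -0.088807    1.50620147]
side 53.09823975916744 249.0354650504822 188.24955533821372 [[-0.66175192 -0.7497211  -0.00163488]
 [-0.54101993  0.47904624 -0.69123956]
 [ 0.51902007 -0.4565446  -0.72262382]] [0.37036944 0.44241538 1.06854926]
```

View pics/scene0.png

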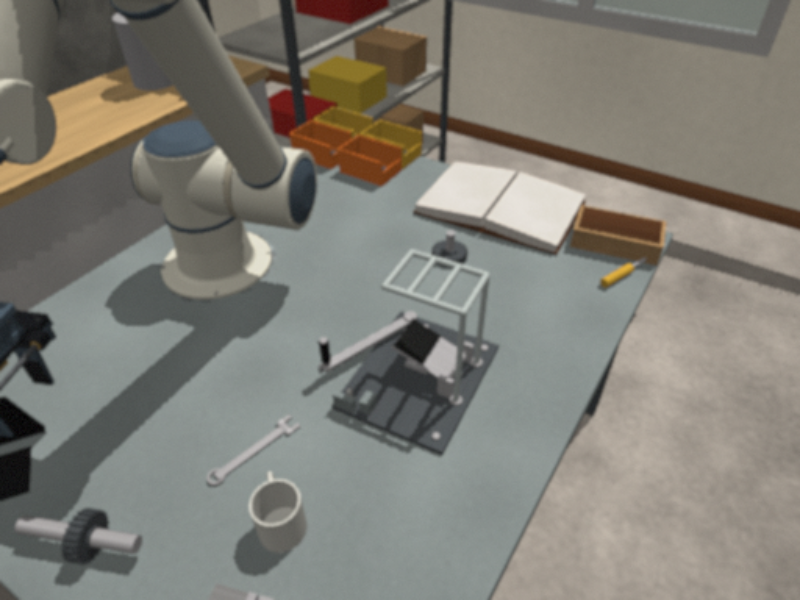

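View pics/side0.png

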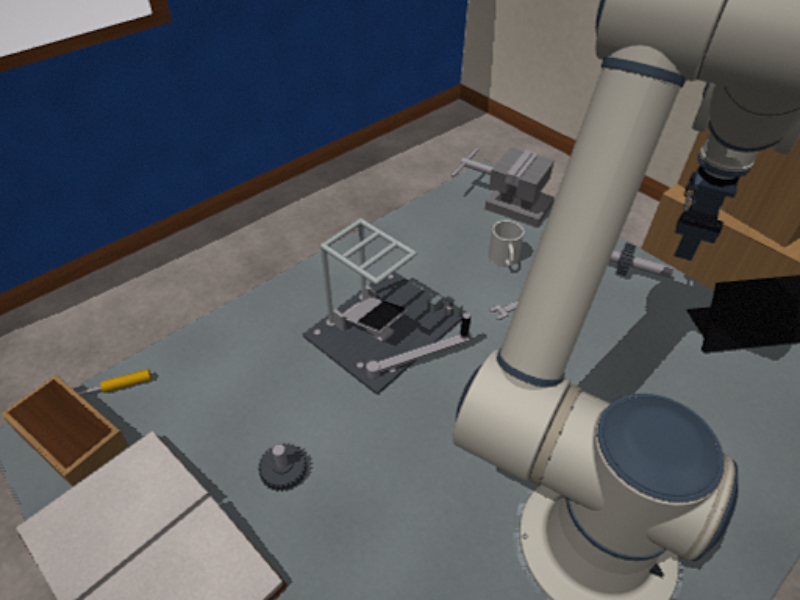

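The scene and side views show the guard (scene corners about 410,252 / 488,272 / 466,312 / 384,283). The keeper is open, with the post top at (323,340) in scene and (466,317) in side. I'll fit the rig pose from these points.

```bash
cat > h.py <<'E'
import numpy as np
from scipy.spatial.transform import Rotation as Ro
from workcell import robot,camera
def proj(c,X):
    p=np.asarray(X)@np.array(c["R"]).T+c["t"];f=c["color"].shape[0]/2/np.tan(np.radians(c["fovy"])/2)
    return f*p[:,:2]/p[:,2:]+[c["cx"],c["cy"]]
def rig(p,X):
    c,s=np.cos(p[2]),np.sin(p[2]);X=np.asarray(X,float)
    return np.c_[p[0]+c*X[:,0]-s*X[:,1],p[1]+s*X[:,0]+c*X[:,1],X[:,2]]
def post(k,z=.106): return [-.075-.22*np.sin(k),.095-.22*np.cos(k),z]
def rot():
    q=robot.observe()["tcp_rot"];return Ro.from_quat([q[1],q[2],q[3],q[0]])
E
python3 - <<'E'
from h import *
from scipy.optimize import least_squares
G=[[-.052,.055,.252],[-.052,-.055,.252],[.1,.055,.252],[.1,-.055,.252]]
sc=camera("scene");sd=camera("side")
A=[(410,252),(384,283),(488,272),(466,312),(497,347),(440,452),(323,340)]
B=[(375,278),(414,252),(323,243),(361,222),(305,335),(377,390),(466,317)]
PA=[[.125,.125,.012],[.125,-.175,.012]];PB=[[.125,.125,.012],[-.115,.125,.012]]
def f(p):
    return np.r_[(proj(sc,rig(p,G+PA+[post(p[3])]))-np.array(A)/1.5625).ravel(),(proj(sd,rig(p,G+PB+[post(p[3])]))-np.array(B)/1.5625).ravel()]
r=least_squares(f,[.7,0,0,.5],loss="soft_l1");print(r.x,np.round(f(r.x).reshape(-1,2),1).tolist())
p=r.x;np.save("p.npy",p)
print("post",rig(p,[post(p[3])]),"shut",rig(p,[post(0)]),"piv",rig(p,[[-.075,.095,.106]]),"press",rig(p,[[.075-.112*np.cos(.35)-.0,0,.087]]),"guardfront",rig(p,[[-.052,0,.252]]))
E
```

```text
[ 0.62475452 -0.02345214  0.09420492  0.42734319] [[0.8, -0.1], [-0.2, 1.8], [-1.3, 1.9], [-2.4, 0.2], [1.2, -1.5], [0.8, 0.2], [-0.4, -0.2], [0.6, 1.7], [-0.3, 0.5], [0.1, 1.4], [-0.1, -1.1], [-2.0, -1.5], [-0.4, 1.1], [0.3, -0.9]]
post [[ 0.46920855 -0.14383286  0.106     ]] shut [[ 0.56184527 -0.15495282  0.106     ]] piv [[0.54115083 0.0640717  0.106     ]] press [[ 0.59467872 -0.02629384  0.087     ]] guardfront [[ 0.57298508 -0.02834356  0.252     ]]
```

```bash
cat >> h.py <<'E'
def tgt(pos,yaw,lean):
    z=np.array([np.sin(lean)*np.cos(yaw),np.sin(lean)*np.sin(yaw),-np.cos(lean)])
    y=np.array([np.sin(yaw),-np.cos(yaw),0.]);x=np.cross(y,z)
    return np.array(pos)-.019*z,Ro.from_matrix(np.c_[x,y,z])   # pos = fingertip
def rel(pos,yaw,lean):
    P,T=tgt(pos,yaw,lean);R=rot();s=robot.observe()
    print("turn",np.round((R.inv()*T).as_rotvec(),3),"shift",np.round(R.inv().apply(P-s["eef_pos"]),4),"t",s["t"],"ft",np.round(s["ft_force"],1))
def back(c,u,v,z=0):
    f=c["color"].shape[0]/2/np.tan(np.radians(c["fovy"])/2);R=np.array(c["R"]);C=-R.T@c["t"]
    d=R.T@np.array([(u/1.5625-c["cx"])/f,(v/1.5625-c["cy"])/f,1]);return C+d*(z-C[2])/d[2]
E
python3 - <<'E'
from h import *
sc=camera("scene");sd=camera("side")
for p in[(288,425),(212,478),(278,545),(85,550)]:print(back(sc,*p).round(3))
print(back(sd,283,475).round(3))
rel([.40,-.15,.2],.05,.3)
E
```

```text
[ 0.482 -0.284  0.   ]
[ 0.442 -0.443  0.   ]
[ 0.624 -0.472  0.   ]
[ 0.364 -0.646  0.   ]
[0.478 0.345 0.   ]
turn [-0.052  0.297  0.342] shift [ 0.3062 -0.3345  0.0145] t 0.3 ft [ 0.1  0.2 -0.3]
```

```bash
T='[-0.05,0.3,0.34,0.306,-0.335,0.014,0]'; python3 -m inch '[[-0.01,0.06,0.07,0.025,-0.03,0,0],[-0.02,0.12,0.14,0.05,-0.06,0,0],[-0.03,0.18,0.2,0.08,-0.09,0,0],[-0.04,0.24,0.27,0.11,-0.12,0,0],[-0.05,0.3,0.34,0.14,-0.15,0,0],[-0.05,0.3,0.34,0.17,-0.18,0,0],[-0.05,0.3,0.34,0.195,-0.21,0,0],[-0.05,0.3,0.34,0.22,-0.24,0,0],[-0.05,0.3,0.34,0.245,-0.27,0.005,0],[-0.05,0.3,0.34,0.27,-0.3,0.01,0]]' 20
python3 - <<'E'
from h import *
rel([.40,-.15,.2],.05,.3);rel([.41,-.148,.068],.05,.3)
E
```

```text
t: 1.13
eef_pos: [0.3743, -0.1945, 0.2229]
tcp_rot: [-0.005, 0.988, 0.025, 0.151]
ft_force: [1.8, -0.8, 0.1]
opening: 0.0275
turn [-0.002 -0.004  0.001] shift [ 0.0198 -0.0432  0.0113] t 1.1333 ft [ 1.8 -0.8  0.1]
turn [-0.002 -0.004  0.001] shift [-0.01   -0.0445  0.1403] t 1.1333 ft [ 1.8 -0.8  0.1]
```

```bash
python3 -m inch '[[0,0,0,0,-0.03,0.01,0],[0,0,0,-0.01,-0.044,0.03,0],[0,0,0,-0.01,-0.044,0.06,0],[0,0,0,-0.01,-0.044,0.09,0],[0,0,0,-0.01,-0.044,0.115,0],[0,0,0,-0.01,-0.044,0.13,0],[0,0,0,-0.01,-0.044,0.14,0],[0,0,0,-0.01,-0.044,0.14,0]]'
python3 - <<'E'
from h import *
import cv2
c=camera("side");i=c["color"][130:290,150:350];cv2.imwrite("pics/s1.png",cv2.resize(i,(800,640))[:600])
rel([.41,-.148,.068],.05,.3);rel([.53,-.152,.068],.05,.3)
E
```

```text
t: 1.8
eef_pos: [0.4043, -0.1484, 0.0848]
tcp_rot: [-0.005, 0.988, 0.026, 0.15]
ft_force: [0.0, 0.1, 0.7]
opening: 0.0005
turn [-0.003 -0.002  0.001] shift [ 0.0003 -0.0002 -0.0003] t 1.85 ft [ 0.   0.  -0.1]
turn [-0.003 -0.002  0.001] shift [0.1145 0.0101 0.0353] t 1.85 ft [ 0.   0.  -0.1]
```

View pics/s1.png

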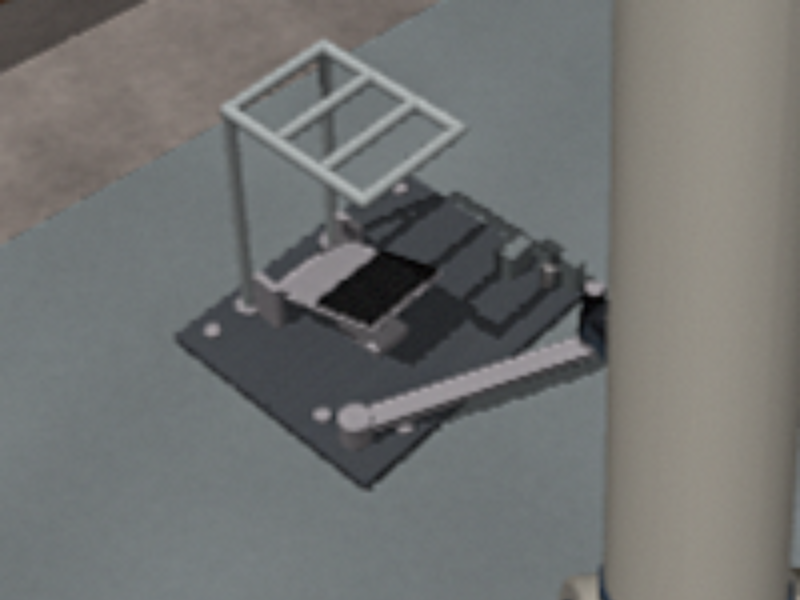

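The arm now hides the post, but the rest of the rig matches the fit. I'm pushing the bar along +x, and the last part of the swing will be slower.

```bash
python3 -m inch '[[0,0,0,0.01,0.001,0.003,0],[0,0,0,0.019,0.002,0.006,0],[0,0,0,0.029,0.003,0.009,0],[0,0,0,0.038,0.003,0.012,0],[0,0,0,0.047,0.004,0.015,0],[0,0,0,0.057,0.005,0.018,0],[0,0,0,0.067,0.006,0.021,0],[0,0,0,0.076,0.007,0.024,0],[0,0,0,0.086,0.008,0.027,0],[0,0,0,0.095,0.009,0.03,0]]'; python3 -m inch '[[0,0,0,0.005,0,0.0015,0],[0,0,0,0.01,0,0.003,0],[0,0,0,0.01,0,0.003,0]]';python3 - <<'E'
from h import *
import cv2
c=camera("scene");i=c["color"][160:300,170:350];cv2.imwrite("pics/s2.png",cv2.resize(i,(771,600)))
rel([.53,-.152,.068],.05,.3)
E
```

```text
t: 2.68
eef_pos: [0.5047, -0.1527, 0.0867]
tcp_rot: [-0.005, 0.988, 0.025, 0.151]
ft_force: [-1.0, -0.4, 0.6]
opening: 0.0006
t: 2.93
eef_pos: [0.5154, -0.1524, 0.0876]
tcp_rot: [-0.004, 0.988, 0.026, 0.151]
ft_force: [-1.0, -1.3, 1.2]
opening: 0.0007
turn [-0.001 -0.004  0.001] shift [0.0085 0.0005 0.004 ] t 2.9833 ft [-3.1 -1.3  1.5]
```

View pics/s2.png

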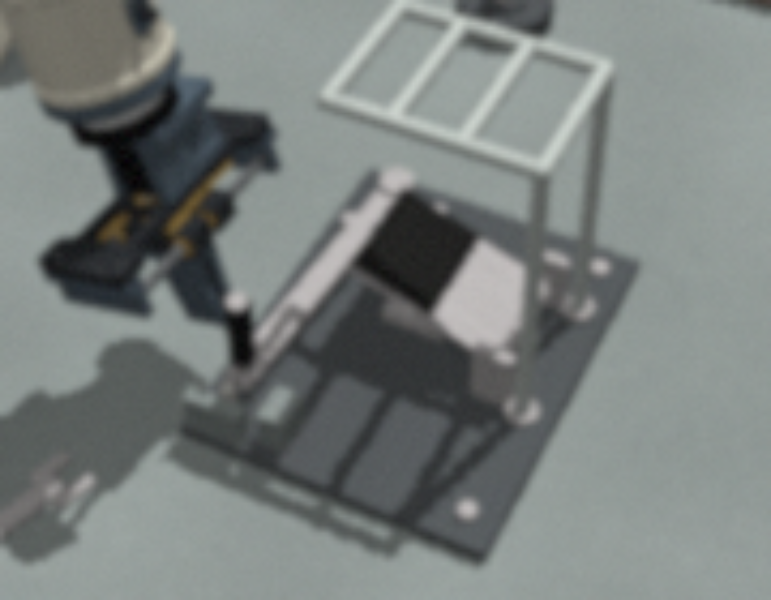

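The fingers are in contact behind the post (post top at 235,300) and the bar is nearly shut. I'll keep going in small steps and watch the force.

```bash
python3 -m inch '[[0,0,0,0.004,0,0.001,0],[0,0,0,0.008,0,0.0025,0],[0,0,0,0.008,0,0.0025,0]]'; python3 -m inch '[[0,0,0,0.003,0,0.001,0],[0,0,0,0.006,0,0.002,0],[0,0,0,0.006,0,0.002,0]]';python3 -m inch '[[0,0,0,0.003,0,0.001,0],[0,0,0,0.006,0,0.002,0],[0,0,0,0.006,0,0.002,0]]'
```

```text
t: 3.23
eef_pos: [0.524, -0.1521, 0.0878]
tcp_rot: [-0.004, 0.988, 0.025, 0.152]
ft_force: [-0.0, -0.6, 0.5]
opening: 0.0004
t: 3.48
eef_pos: [0.5301, -0.1515, 0.0875]
tcp_rot: [-0.004, 0.988, 0.026, 0.151]
ft_force: [-6.2, -2.6, 3.6]
opening: 0.0002
t: 3.73
eef_pos: [0.5319, -0.1503, 0.0863]
tcp_rot: [-0.006, 0.989, 0.026, 0.147]
ft_force: [-39.7, -10.8, 22.5]
opening: 0.0005
```

The force rose to 40 N at the position predicted for shut, so the bar is at its end stop. I'll retreat along the tool axis and check.

```bash
python3 -m inch '[[0,0,0,-0.004,0,0,0],[0,0,0,-0.01,0,-0.02,0],[0,0,0,-0.02,0,-0.05,0],[0,0,0,-0.03,0,-0.08,0],[0,0,0,-0.04,0,-0.11,0],[0,0,0,-0.05,0,-0.14,0],[0,0,0,-0.05,0,-0.14,0]]';python3 - <<'E'
from h import *
import cv2
c=camera("scene");i=c["color"][160:300,170:350];cv2.imwrite("pics/s3.png",cv2.resize(i,(771,600)))
p=np.load("p.npy");print(((proj(c,rig(p,[post(0),post(.07),post(0,.046),[-.027,0,.087]]))-[170,160])*4.284).round())
w=rig(p,[[-.125,0,.215],[-.027,0,.087]]);print(w)
rel(w[0],.094,.6)
E
```

```text
t: 4.32
eef_pos: [0.4423, -0.1558, 0.2094]
tcp_rot: [-0.004, 0.988, 0.026, 0.149]
ft_force: [-0.0, -1.0, 0.1]
opening: 0.0004
[[252. 308.]
 [233. 300.]
 [257. 364.]
 [396. 233.]]
[[ 0.50030877 -0.03521035  0.215     ]
 [ 0.59787423 -0.02599192  0.087     ]]
turn [ 0.018  0.301 -0.039] shift [ 0.0568 -0.1172 -0.0062] t 4.3667 ft [ 0.1 -0.1  0.6]
```

View pics/s3.png

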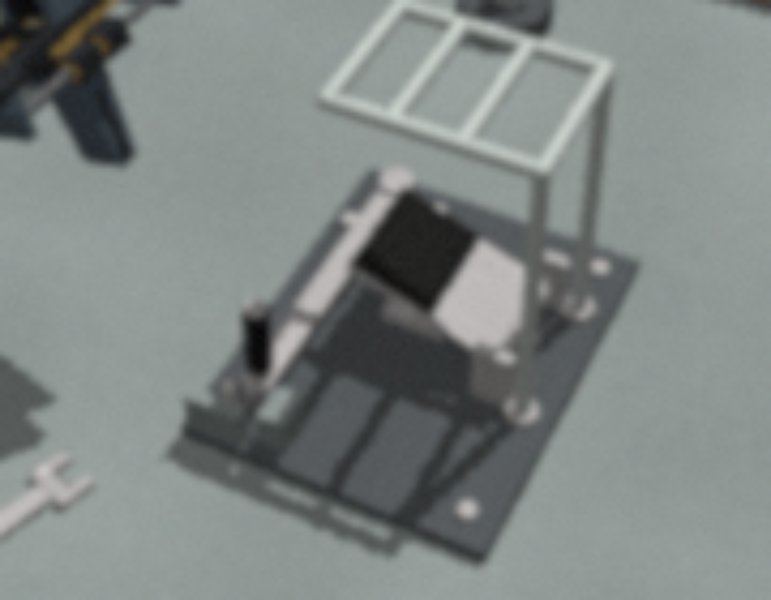

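The bar is shut: the post top at (255,308) matches the predicted (252,308). The tread's press point is at about (400,238), against a prediction of (396,233). Next I'm moving to the leaned pre-approach.

```bash
python3 -m inch '[[0,0.08,-0.01,0.01,-0.03,-0.005,0],[0.01,0.16,-0.02,0.03,-0.06,-0.005,0],[0.015,0.24,-0.03,0.045,-0.09,-0.005,0],[0.018,0.3,-0.04,0.057,-0.117,-0.006,0],[0.018,0.3,-0.04,0.057,-0.117,-0.006,0],[0.018,0.3,-0.04,0.057,-0.117,-0.006,0]]';python3 - <<'E'
from h import *
p=np.load("p.npy");w=rig(p,[[-.100,0,.190],[-.027,0,.093]])
rel(w[0],.094,.6);rel(w[1],.094,.6)
E
```

```text
t: 4.87
eef_pos: [0.4896, -0.0351, 0.2297]
tcp_rot: [-0.015, 0.955, 0.046, 0.294]
ft_force: [0.4, -0.9, -0.4]
opening: 0.0004
turn [-0.002  0.002  0.002] shift [0.0071 0.0012 0.0338] t 4.8667 ft [ 0.4 -0.9 -0.4]
turn [-0.002  0.002  0.002] shift [0.0129 0.0015 0.1551] t 4.8667 ft [ 0.4 -0.9 -0.4]
```

Run:
```python
from h import *
p=np.load("p.npy");w=rig(p,[[-.094,0,.208],[-.012,0,.107]])
rel(w[0],.094,.68);rel(w[1],.094,.68)
```

```text
turn [-0.002  0.082  0.002] shift [0.0207 0.0012 0.0224] t 4.8667 ft [ 0.4 -0.9 -0.4]
turn [-0.002  0.082  0.002] shift [0.0316 0.0015 0.152 ] t 4.8667 ft [ 0.4 -0.9 -0.4]
```

```bash
python3 -m inch '[[0,0.08,0,0.01,0.001,0.01,0],[0,0.082,0,0.021,0.001,0.022,0],[0,0.082,0,0.022,0.001,0.04,0],[0,0.082,0,0.024,0.001,0.06,0],[0,0.082,0,0.025,0.001,0.08,0],[0,0.082,0,0.027,0.001,0.1,0],[0,0.082,0,0.029,0.0015,0.12,0],[0,0.082,0,0.031,0.0015,0.14,0],[0,0.082,0,0.032,0.0015,0.152,0],[0,0.082,0,0.032,0.0015,0.152,0]]';python3 - <<'E'
from h import *
import cv2
p=np.load("p.npy")
a=camera("side")["color"][130:290,180:340];b=camera("scene")["color"][140:300,200:360]
cv2.imwrite("pics/s4.png",cv2.resize(np.hstack([a,b]),(800,400),interpolation=cv2.INTER_CUBIC))
w=rig(p,[[-.012,0,.107],[-.012,0,.097],[-.019,0,.067]])
for x in w:rel(x,.094,.68)
E
```

```text
t: 5.7
eef_pos: [0.6026, -0.0263, 0.1197]
tcp_rot: [-0.017, 0.942, 0.046, 0.332]
ft_force: [-0.2, 0.8, -0.5]
opening: 0.0001
turn [-0.003  0.001  0.002] shift [ 0.     -0.0004 -0.0005] t 5.8 ft [ 0.5 -0.4  0.2]
turn [-0.003  0.001  0.002] shift [-0.0062 -0.0004  0.0073] t 5.8 ft [ 0.5 -0.4  0.2]
turn [-0.003  0.001  0.002] shift [-0.0305 -0.0004  0.0262] t 5.8 ft [ 0.5 -0.4  0.2]
```

View pics/s4.png

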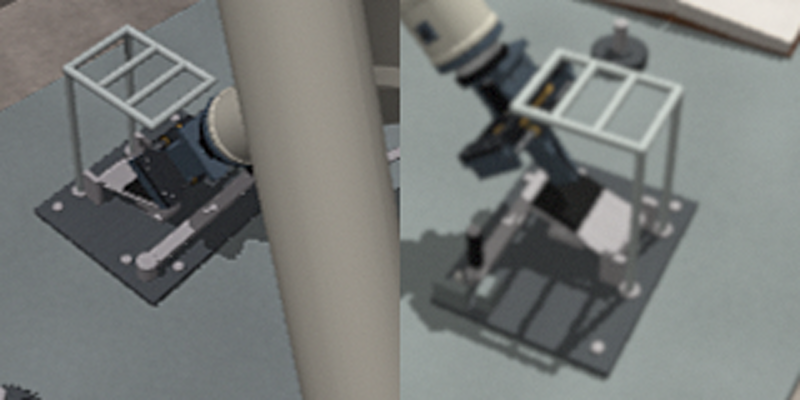

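The fingers sit over the tread, under the guard, and clear of it. I'm pressing down gently in stages.

```bash
python3 -m inch '[[0,0,0,-0.003,0,0.0035,0],[0,0,0,-0.006,0,0.007,0],[0,0,0,-0.009,0,0.009,0],[0,0,0,-0.012,0,0.0115,0],[0,0,0,-0.012,0,0.0115,0]]'; python3 -m inch '[[0,0,0,-0.003,0,0.0025,0],[0,0,0,-0.006,0,0.005,0],[0,0,0,-0.008,0,0.0065,0],[0,0,0,-0.008,0,0.0065,0]]'; python3 -m inch '[[0,0,0,-0.003,0,0.0025,0],[0,0,0,-0.004,0,0.0033,0],[0,0,0,-0.004,0,0.0033,0]]'
```

```text
t: 6.22
eef_pos: [0.599, -0.0266, 0.1056]
tcp_rot: [-0.017, 0.942, 0.045, 0.333]
ft_force: [-1.2, -1.4, 5.3]
opening: 0.0
t: 6.55
eef_pos: [0.5967, -0.027, 0.0962]
tcp_rot: [-0.017, 0.942, 0.045, 0.333]
ft_force: [-2.1, -0.9, 6.1]
opening: 0.0005
t: 6.8
eef_pos: [0.5957, -0.0273, 0.0921]
tcp_rot: [-0.017, 0.941, 0.045, 0.334]
ft_force: [-2.0, 1.1, 6.7]
opening: 0.0005
```

```bash
for i in 1 2; do python3 -m inch '[[0,0,0,-0.002,0,0.0016,0],[0,0,0,-0.003,0,0.0025,0],[0,0,0,-0.003,0,0.0025,0]]' | grep -E 'pos|force'; done; python3 -m inch '[[0,0,0,-0.001,0,0.0008,0],[0,0,0,-0.0015,0,0.0013,0],[0,0,0,-0.0015,0,0.0013,0]]'| grep -E 'pos|force'
```

```text
eef_pos: [0.595, -0.0274, 0.0893]
ft_force: [-2.4, 0.6, 6.7]
eef_pos: [0.5943, -0.0275, 0.0865]
ft_force: [-2.6, 0.3, 6.7]
eef_pos: [0.5941, -0.0276, 0.0858]
ft_force: [-2.6, 1.2, 5.8]
```

```bash
for i in 1 2 3; do python3 -m inch '[[0,0,0,-0.0015,0,0.0013,0],[0,0,0,-0.002,0,0.0016,0],[0,0,0,-0.002,0,0.0016,0]]' | grep -E 'pos|force'; done
```

```text
eef_pos: [0.5938, -0.0276, 0.0845]
ft_force: [-1.2, 0.9, 6.0]
eef_pos: [0.5935, -0.0276, 0.0832]
ft_force: [-2.0, 1.7, 7.2]
eef_pos: [0.5933, -0.0276, 0.082]
ft_force: [-2.3, 0.9, 7.2]
```

```bash
for i in 1 2 3; do python3 -m inch '[[0,0,0,-0.0015,0,0.0013,0],[0,0,0,-0.0025,0,0.002,0],[0,0,0,-0.0025,0,0.002,0]]' | grep -E 'pos|force'; done
```

```text
eef_pos: [0.5929, -0.0277, 0.0801]
ft_force: [-1.6, 0.5, 6.3]
eef_pos: [0.5926, -0.0277, 0.0782]
ft_force: [-1.4, 1.0, 7.8]
eef_pos: [0.5924, -0.0277, 0.0765]
ft_force: [-3.3, 1.0, 11.7]
```

The force is rising, so this looks like the stop. One more small push.

```bash
python3 -m inch '[[0,0,0,-0.0015,0,0.0013,0],[0,0,0,-0.002,0,0.0016,0],[0,0,0,-0.002,0,0.0016,0]]' | grep -E 'pos|force'
```

```text
eef_pos: [0.5924, -0.0277, 0.0759]
ft_force: [-6.4, 0.5, 17.5]
```

```bash
python3 -m inch '[[0,0,0,-0.0025,0,0.002,0],[0,0,0,-0.0025,0,0.002,0],[0,0,0,-0.0025,0,0.002,0],[0,0,0,-0.0025,0,0.002,0],[0,0,0,-0.0025,0,0.002,0],[0,0,0,-0.0025,0,0.002,0],[0,0,0,-0.0025,0,0.002,0],[0,0,0,-0.0025,0,0.002,0],[0,0,0,-0.0025,0,0.002,0],[0,0,0,-0.0025,0,0.002,0]]'
```

```text
t: 10.13
eef_pos: [0.5923, -0.0277, 0.0749]
tcp_rot: [-0.02, 0.937, 0.046, 0.345]
ft_force: [-8.3, -0.1, 23.2]
opening: 0.0008
```

```bash
python3 -m inch '[[0,0,0,-0.0022,0,0.0018,0],[0,0,0,-0.0022,0,0.0018,0],[0,0,0,-0.0022,0,0.0018,0],[0,0,0,-0.0022,0,0.0018,0],[0,0,0,-0.0022,0,0.0018,0],[0,0,0,-0.0022,0,0.0018,0],[0,0,0,-0.0022,0,0.0018,0],[0,0,0,-0.0022,0,0.0018,0],[0,0,0,-0.0022,0,0.0018,0],[0,0,0,-0.0022,0,0.0018,0]]'
python3 - <<'E'
from h import *
import cv2
p=np.load("p.npy")
a=camera("side")["color"][180:250,210:280];b=camera("scene")["color"][190:260,240:310]
cv2.imwrite("pics/s5.png",cv2.resize(np.hstack([a,b]),(800,400),interpolation=cv2.INTER_CUBIC))
print(robot.observe()["ft_force"])
E
```

```text
t: 10.97
eef_pos: [0.5923, -0.0277, 0.0744]
tcp_rot: [-0.02, 0.937, 0.046, 0.347]
ft_force: [-10.2, -0.9, 25.5]
opening: 0.0
[-9.99985629 -1.01103349 25.60154408]
```

View pics/s5.png

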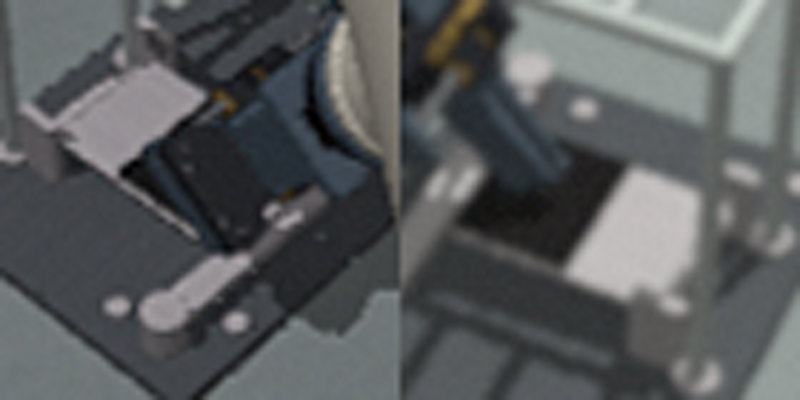

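The pedal is nearly level and held at about 25 N, well above its spring force. I'm releasing it slowly along the arc, then backing out along the tool axis.

```bash
python3 -m inch '[[0,0,0,0.002,0,-0.002,0],[0,0,0,0.005,0,-0.004,0],[0,0,0,0.009,0,-0.0075,0],[0,0,0,0.013,0,-0.011,0],[0,0,0,0.017,0,-0.0145,0],[0,0,0,0.021,0,-0.018,0],[0,0,0,0.025,0,-0.0215,0],[0,0,0,0.029,0,-0.025,0],[0,0,0,0.032,0,-0.028,0],[0,0,0,0.034,0,-0.032,0]]'; python3 -m inch '[[0,0,0,0,0,-0.015,0],[0,0,0,0,0,-0.035,0],[0,0,0,0,0,-0.06,0],[0,0,0,0,0,-0.085,0],[0,0,0,0,0,-0.11,0],[0,0,0,0,0,-0.14,0],[0,0,0,-0.01,0,-0.17,0],[0,0,0,-0.02,0,-0.2,0],[0,0,0,-0.02,0,-0.2,0]]'
python3 - <<'E'
from h import *
import cv2
c=camera("scene");cv2.imwrite("pics/s6.png",cv2.resize(c["color"],(800,600)))
p=np.load("p.npy");print(proj(c,rig(p,[post(0),post(.06)]))*1.5625)
E
```

```text
t: 11.9
eef_pos: [0.5974, -0.0277, 0.1221]
tcp_rot: [-0.02, 0.936, 0.047, 0.347]
ft_force: [0.0, 0.1, 0.2]
opening: 0.0003
t: 12.65
eef_pos: [0.448, -0.0432, 0.2629]
tcp_rot: [-0.018, 0.936, 0.047, 0.348]
ft_force: [-0.0, 0.4, -1.3]
opening: 0.0001
[[357.45234293 362.26234796]
 [351.54489638 359.75349595]]
```

View pics/s6.png

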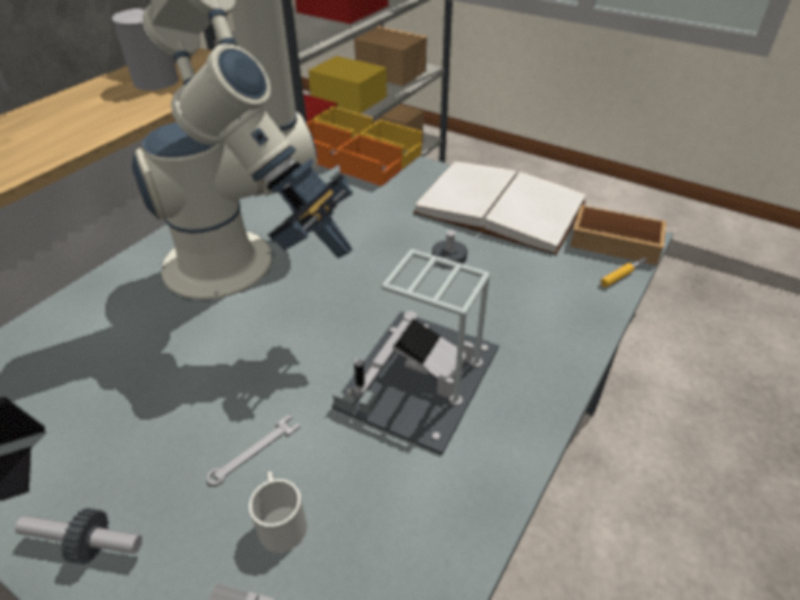

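The bar is still shut, with the post top near (358,362) as predicted. The pedal is back up, the gear, wrench and mug haven't moved, and the arm is clear, so I'm handing in.

```bash
python3 -c "
from workcell import robot
print(robot.close_job())"
```

```text
the job is handed in; nothing more can be done
None
```

The job is done and handed in at about 12.7 s, with no step left out; the hand-in itself reports no verdict.

- **Keeper bar:** I pushed it shut with the closed fingertips until the force rose to about 40 N at the predicted end stop. After I backed off, the post stood where the shut position predicts (within about 3 pixels in an enlarged picture).
- **Pedal:** With the tool leaning back about 39 degrees, I pressed the tread down about 34 mm until the force rose from about 7 N to 17 N. I held it there for about 1.7 s at 17 to 26 N vertical, well under the 60 N limit, then let it up slowly.
- **Last checks:** The last picture showed the bar still shut, the pedal back up, and the gear, wrench and mug where they started. The arm was clear, with wrist force near zero. No check failed or disagreed, though the bar and pedal angles were judged only from pictures and forces, since there is no direct reading of either.

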